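Present the scanner check ball to the dentist

TASK

The dentist is ready for the white ceramic ball that is kept in the small blue lidded dish. Take the clear lid off and put it down on the counter, knob up and clear of the dish; then pick the dish up without touching the ball, bring it over the middle of the instrument tray and turn it about a quarter turn so that its handle, left free to be taken, points straight out over the tray's black grab bar, where the dentist sits. Finish holding the dish still and level there, a hand's breadth above the tray and not touching it, with the ball kept in the middle of the dish all the way and the other things on the counter left where they are.

Things in the scene. Friction and masses are not known exactly. Their poses are not given: they have to be found in the camera images.
- dish: Blue metal dish on the counter, 0.10-0.16 kg: upright round body 60 mm across, 30 mm high, wall 3 mm; origin at the centre of its underside, z up. One flat handle along the dish's own +x, 18 mm wide, 5 mm thick, underside 21 mm up; at the start it points within 20 degrees of world +x. Grip the body across its 60 mm from above, one finger each side of the handle's line (along the dish's y).
- dish_mid (a point): Where the ball's centre lies when centred: on the dish's axis, 14 mm above its underside. The floor inside (54 mm across) is a shallow cone, 4 mm above the underside in the middle, rising 7 degrees to the wall: a tilt or a jerk sends the ball off the middle.
- handle_end (a point): The outer end of the dish's handle, on its centre line, 87 mm from the dish's axis.
- ball_center (a point): Centre of the loose white ceramic ball, 20 mm in diameter, 25 g, that rolls freely in the dish. Its top is 24 mm above the dish's underside, 6 mm below the rim.
- lid: Clear lid, 30 g, loose on the dish: plate 60 mm across, 3 mm thick, on a 3 mm deep, 49 mm wide locating step (2.5 mm play all round), blue knob on top. Origin at the centre of the step's underside, z up: 27 mm above the dish's underside when on the dish, 0 when standing on the counter. The knob, 16 mm in diameter, rises from 6 to 24 mm above the origin.
- lid_knob (a point): On the axis of the lid's knob, 16 mm above the lid's origin, 8 mm below the knob's top. The counter round x = 0.45, y = 0 (m) is always bare: room for the lid.
- tray: Fixed steel instrument tray on a white pedestal; origin on the counter under its centre, z up. Pan 200 mm along its x, 260 mm along its y; floor (blue mat) 95 mm, rim 108 mm above the counter, instruments in it below 106 mm. Its +x points to the dentist, within 20 degrees of world +y; on that side a black grab bar stands out to 147 mm from the centre.
- tray_mid (a point): Centre of the tray's floor, 95 mm above the counter.
- mixing_bowl: Bystander, loose: green rubber mixing bowl, 124 mm across, 70 mm high; origin under its centre. It and the stone cast may have changed places.
- cast: Bystander, loose: tan stone cast of a row of teeth, about 55 by 62 mm, 35 mm high; origin under its centre.
- tape_roll: Bystander, loose: roll of cream tape 84 mm across and 24 mm high lying round the steel spindle (85 mm high) of a grey stand; origin under its centre.
- wipes: Bystander, loose: white wipes canister with blue cap, 88 mm across, 170 mm high; origin under its centre.
- dappen: Bystander, loose: small green glass pot, 34 mm across, 30 mm high; origin under its centre.
- tumbler: Bystander, loose: steel tumbler 74 mm across and 95 mm high with instruments standing in it up to 150 mm; origin under its centre.
- bur_block: Bystander, loose: aluminium bur block, 35 by 70 mm, 38 mm high with its burs; origin under its centre.
- ball: The same loose ball as a body; its origin turns with it as it rolls, so use point ball_center for its place.
There are look-alikes about, which are no part of the job. There is more than one size of the lid; the one meant has the size given above. Leave any turquoise look-alike of the dish alone.

How it is judged:
By the outcome, as a careful person would: the job done as asked, in the order asked, and still so for the second after the job is handed in, while the arm keeps its last pose, push and grip.
It also fails if it takes over 67 s, if anything falls off the work surface, if the arm or the gripper's body presses on something with over 40 N, if the wrist force passes 120 N, or if a joint passes its speed limit or range.

ROBOT

A 6-joint arm with a two-finger parallel gripper is mounted at the origin on the work surface. World frame = base frame: x ahead of the robot, y to its left, z up, the work surface at z = 0. Lengths are in m, angles in rad, forces in N, time in s.
With the tool pointing down it reaches from about 0.25 to 0.775 m from the base axis. Payload 4 kg.
Tool frame: the origin (TCP) lies between the finger pads; the fingertips stand 25 mm ahead of it and the grasp point (between the pads) lies 6 mm ahead of it (robot.tip_reach is the z of the fingertips in the tool frame, in m); z points along the fingers, y is the line along which they close (so a half turn about z gives the same grasp; the last joint's range is limited). The gripper opens to 94 mm and grips with 3 to 60 N. Pads are 16 mm wide; open, the fingers measure 119 mm over their backs; the gripper's body (75 mm by 177 mm) begins 78 mm behind the grasp point.
Start: joints at [1.133, 0.087, 1.371, -0, 1.684, -0.103], TCP at [0.181, 0.519, 0.231] pointing down, gripper open.
Joint ranges: [-3.1, 3.1], [-0.76, 2.03], [0.27, 2.55], [-1.08, 4.22], [0.17, 2.65], [-2.57, 2.57]. Speed limits (rad/s): [2.79, 2.79, 3.14, 3.14, 3.14, 3.14].

INTERFACE

Orientations are given as [roll, pitch, yaw] about the fixed x, y, z axes, in that order (R = Rz(yaw) Ry(pitch) Rx(roll)).
In Python, from bench import robot gives the robot as it stands. The module is installed in compiled form; this text tells all that it offers.
- The arm moves only by the shell command python3 -m handwheel 'ROWS'. ROWS is JSON, a list of rows, each a list of 3 entries, a list of its own where there are three numbers: the turn, a rotation vector about the world's x, y, z in units of 90 degrees (1.0 is 90 degrees), then the shift along the world's x, y, z in units of 0.05 m (1.0 is 0.05 m), then the closure, from 0 (fully open) to 1 (shut). A call has 1 to 5 rows; each row shifts and turns the commanded pose from where the row before left it; what a row does not reach is not made up. A row lasts 1/10 s, in which the tool goes at most 50 mm and 8.59 degrees, less where a joint would pass 70% of its speed; a pose out of reach is approached as far as the arm can. A call with a number of a shift or a turn outside -1 to 1 is refused whole. A call with a gripper value outside its range is refused whole. The fingers move at their own pace and stop on an object; the grip force is fixed at half the most. Time passes only in rows, so rows that do not move let the fingers close. It gives the time, the measured TCP pose, the force, the opening and the grip force at its end, in the units of the state.
- robot.get_obs(): the state, without advancing time (a new reading comes with each control period).
- robot.snapshot(name): name is "side" or "top" or "wrist"; returns (picture, depth): 480x640x3 uint8, red, green, blue; 480x640 float32, m along the optical axis (not along the pixel's ray), 0 where there is no reading.
- robot.calibration(name): a dict with "mtx" (3x3 intrinsics, pixels), "D" ([k1, k2, p1, p2, k3] as OpenCV has them; the pictures are not rectified), "extrinsics" (4x4, takes a point from camera to world coordinates); the wrist camera has in their place "hand_eye" (4x4, takes a point from camera to tool coordinates, whose origin is the TCP and whose axes are the flange's). Camera axes: x right, y down, z forward; pixel columns grow to the right and rows downward; lengths in m; the calibration is good to about 2 mm. A picture is of the moment at which its call begins: read the wrist's pose just before it. calibration takes no time and is no camera call.
- robot.close_job(): hands the job in; it is judged then, once.
Trained networks look in the newest picture that a camera, given by its name, has taken for a name from the list of things; names that differ only in an ending like _2 or _b are one class to them, and where a whole thing is asked for, a point or a joint stands for the part that bears it (a point fixed in the world has none). Each returns a list of dicts, best first, with "p" (0 to 1); they miss things now and then, are a little off and sometimes report something else, mostly with a low value. They report only what shows in the picture. A call takes as long as a camera call. They do not tell look-alikes from the thing itself.
- robot.boxes_of(query, camera): "bbox" ([left, top, right, bottom] in pixels, round what is visible of it).
The state is a dict: "time": time; "joint_positions": joint angles; "qvel": joint speeds; "joint_torque": joint torques, N m; "tool_pos": TCP position; "ee_rot": TCP orientation; "wrist_force": force on the tool from outside, world axes, zero at the start; "wrist_torque": the same for the moment, N m; "width": finger opening in m; "finger_force": force on a finger pad.
Only numpy, scipy, OpenCV 4.12 (cv2) and the standard library are available. Lean on these libraries where they do the work, as an engineer would, in place of code of your own. Each camera call takes 0.05 s, during which the arm holds its last target. There are 200 camera calls.

## Working session

There is one attempt and no reset: what is moved stays moved. The work goes in short steps, Python scripts to look and compute and a shell command to move; the robot and the scene stay as the last step left them, time stands still between calls to the robot, and variables do not carry over. Pictures are saved under pics/ and viewed, at most 10 in all, crops included, and the job is handed in when it is done.

```bash
mkdir -p pics
cat > h.py <<'E'
import numpy as np, cv2
from bench import robot
def world(cam, uv, d, z=None):
    c=robot.calibration(cam); uv=np.array(uv,float).reshape(-1,1,2)
    n=cv2.undistortPoints(uv,np.array(c['mtx']),np.array(c['D'])).reshape(-1,2)
    T=np.array(c['extrinsics']) if 'extrinsics' in c else tool()@np.array(c['hand_eye'])
    r=np.c_[n,np.ones(len(n))]
    if z is not None:
        rw=r@T[:3,:3].T; d=(z-T[2,3])/rw[:,2]
    return (r*np.array(d).reshape(-1,1))@T[:3,:3].T+T[:3,3]
def tool():
    from scipy.spatial.transform import Rotation as R
    o=robot.get_obs(); T=np.eye(4); T[:3,:3]=R.from_euler('xyz',o['ee_rot']).as_matrix(); T[:3,3]=o['tool_pos']; return T
def save(im,n): cv2.imwrite('pics/'+n+'.png',im[:,:,::-1])
E
python3 - <<'E'
from h import *
np.set_printoptions(precision=3,suppress=True)
o=robot.get_obs(); print(o)
for c in ('top','side'):
    im,d=robot.snapshot(c); save(im,c+'0'); np.savez(''+c,im=im,d=d)
    for q in ['dish','lid','tray','mixing_bowl','cast','tape_roll','wipes','dappen','tumbler','bur_block']:
        for b in robot.boxes_of(q,c)[:4]:
            x=b['bbox'];u,v=(x[0]+x[2])/2,(x[1]+x[3])/2
            dd=d[int(v),int(u)]
            print(c,q,round(b['p'],2),np.round(x),world(c,[u,v],dd)[0])
E
```

```text
{'time': 0.0, 'joint_positions': array([ 1.133,  0.088,  1.372, -0.   ,  1.684, -0.103]), 'qvel': array([-0.001, -0.002, -0.001, -0.001,  0.   , -0.001]), 'joint_torque': array([  0.001, -34.02 , -30.242,   0.072,   0.033,  -0.   ]), 'tool_pos': array([0.181, 0.519, 0.229]), 'ee_rot': array([-3.139, -0.   ,  2.807]), 'wrist_force': array([0.089, 0.027, 0.347]), 'wrist_torque': array([ 0.009, -0.04 ,  0.025]), 'finger_force': 0.0, 'width': 0.09387619555369836}
top dish 0.98 [382. 320. 436. 364.] [ 0.361 -0.255  0.007]
top dish 0.81 [364. 238. 378. 269.] [ 0.544 -0.182  0.026]
top lid 0.95 [352. 265. 381. 295.] [ 0.486 -0.169  0.051]
top lid 0.89 [403. 244. 422. 265.] [ 0.542 -0.274  0.002]
top tray 0.64 [ 40. 203. 186. 352.] [0.497 0.323 0.095]
top mixing_bowl 0.87 [254. 125. 319. 179.] [ 0.779 -0.009  0.005]
top mixing_bowl 0.68 [351. 263. 380. 294.] [ 0.49  -0.167  0.05 ]
top cast 0.78 [379. 142. 414. 170.] [ 0.756 -0.248  0.027]
top tape_roll 0.93 [210. 142. 250. 181.] [0.749 0.111 0.032]
top wipes 0.87 [448. 147. 516. 206.] [ 0.659 -0.379  0.164]
top dappen 0.63 [362. 240. 374. 27
[... 543 characters left out ...]
0. 304.] [ 0.487 -0.178  0.037]
side lid 0.67 [319. 329. 339. 348.] [ 0.546 -0.274  0.01 ]
side tray 0.83 [234. 119. 343. 196.] [0.496 0.264 0.093]
side tray 0.47 [340. 232. 350. 249.] [0.613 0.    0.024]
side mixing_bowl 0.66 [383. 208. 433. 255.] [0.773 0.029 0.015]
side cast 0.92 [417. 305. 450. 333.] [ 0.76  -0.257  0.028]
side cast 0.58 [236. 262. 255. 293.] [ 0.378 -0.095  0.018]
side tape_roll 0.74 [378. 196. 412. 219.] [0.755 0.105 0.031]
side wipes 0.88 [384. 320. 447. 416.] [ 0.665 -0.445  0.141]
side dappen 0.57 [338. 230. 350. 251.] [ 0.61  -0.002  0.025]
side tumbler 0.63 [221. 349. 265. 416.] [ 0.376 -0.364  0.019]
side bur_block 0.7 [237. 263. 254. 295.] [ 0.378 -0.1    0.019]
```

View pics/top0.png

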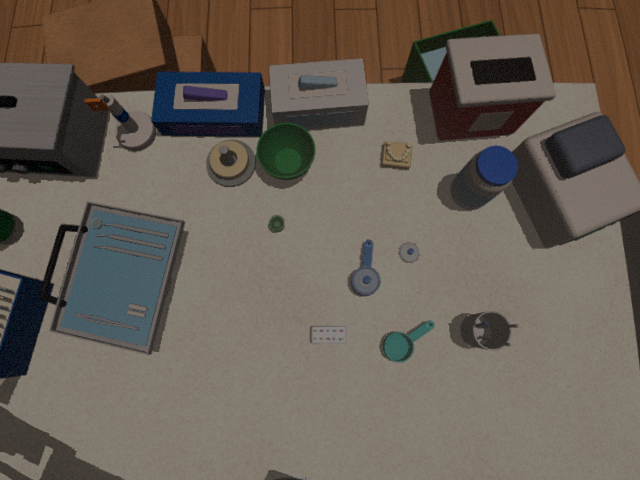

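Run:
```python
import cv2
im=cv2.imread('pics/top0.png')[215:375,340:460]
cv2.imwrite('pics/crop0.png',cv2.resize(im,None,fx=3.7,fy=3.7,interpolation=cv2.INTER_CUBIC))
```

```text
(no output)
```

View pics/crop0.png

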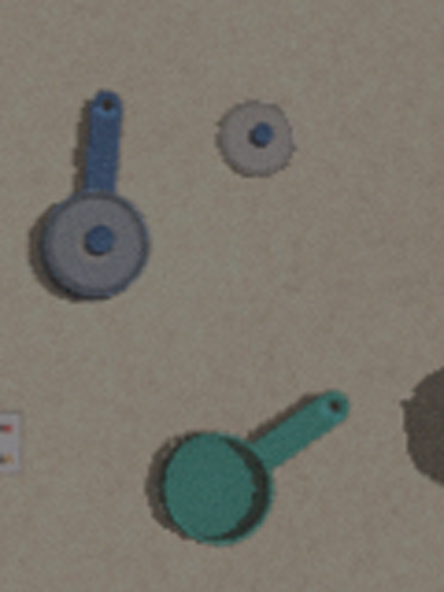

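Candidates for the dish are the blue lidded dish (366,281) and the open turquoise look-alike (398,347). For the lid they are the one on the blue dish (366,281) and the smaller one on the counter (409,252). The crop confirms my choice: the blue dish and the lid sitting on it at (366,281), with the handle ending at (369,242). The tray is at left, centred about (120,278), with its bar on the left (+y) side.

Run:
```python
from h import *
np.set_printoptions(precision=4,suppress=True)
d=np.load('top.npz'); im=d['im']
hsv=cv2.cvtColor(im,cv2.COLOR_RGB2HSV)
m=cv2.inRange(hsv,(100,90,40),(125,255,255)); m2=np.zeros_like(m); m2[230:305,345:390]=m[230:305,345:390]
ys,xs=np.nonzero(m2); hm=(ys<264)
k=(abs(xs-366)<7)&(abs(ys-281)<6)
H=world('top',np.c_[xs[hm],ys[hm]],None,z=.026)[:,:2]
b=m2.copy(); b[:266]=0
c,r=cv2.minEnclosingCircle(cv2.findNonZero(b)); print('dish circle',c,r,world('top',c,None,z=.03))
K=world('top',[xs[k].mean(),ys[k].mean()],None,z=.045); print('knob',K,k.sum(),'handle n',len(H))
f=cv2.fitLine(H.astype(np.float32),cv2.DIST_L2,0,.01,.01).ravel(); print('handle dir',np.degrees(np.arctan(f[1]/f[0])),H.mean(0))
# tray: mat (light blue)
m=cv2.inRange(hsv,(90,40,60),(112,255,255)); m[:, :50]=0; m[:,195:]=0; m[:195]=0; m[365:]=0
m=cv2.morphologyEx(m,cv2.MORPH_OPEN,np.ones((5,5)))
cs=max(cv2.findContours(m,cv2.RETR_EXTERNAL,cv2.CHAIN_APPROX_NONE)[0],key=cv2.contourArea)
W=world('top',cs.reshape(-1,2),None,z=.096)[:,:2].astype(np.float32)
print('tray',cv2.minAreaRect(W))
```

```text
dish circle (366.4090881347656, 279.1363525390625) 3.191652297973633 [[ 0.49   -0.1706  0.03  ]]
knob [[ 0.4883 -0.1691  0.045 ]] 33 handle n 152
handle dir -6.618391 [ 0.5454 -0.1758]
tray ((0.5003455877304077, 0.3124418258666992), (0.17531602084636688, 0.23363418877124786), 77.33314514160156)
```

```bash
python3 -m handwheel '[[[0,0,-0.09],[0.15,-0.3,0],0],[[0,0,-0.09],[0.3,-0.6,0],0],[[0,0,-0.09],[0.3,-0.7,0],0],[[0,0,-0.09],[0.3,-0.7,0],0],[[0,0,-0.09],[0.3,-0.7,0],0]]' | tail -1
python3 -m handwheel '[[[0,0,-0.09],[0.3,-0.7,0],0],[[0,0,-0.09],[0.3,-0.7,0],0],[[0,0,-0.09],[0.3,-0.7,0],0],[[0,0,-0.09],[0.3,-0.7,0],0],[[0,0,-0.09],[0.3,-0.7,0],0]]' | tail -1
python3 -m handwheel '[[[0,0,-0.09],[0.3,-0.7,0],0],[[0,0,-0.09],[0.3,-0.7,0],0],[[0,0,-0.09],[0.3,-0.7,0],0],[[0,0,-0.09],[0.3,-0.7,0],0],[[0,0,-0.09],[0.3,-0.7,0],0]]' | tail -1
python3 -m handwheel '[[[0,0,-0.09],[0.3,-0.7,0],0],[[0,0,-0.09],[0.3,-0.7,0],0],[[0,0,-0.09],[0.3,-0.7,0],0],[[0,0,-0.09],[0.3,-0.7,0],0],[[0,0,-0.09],[0.3,-0.6,0],0]]' | tail -1
```

```text
finger_force: 0.0
finger_force: 0.0
finger_force: 0.0
finger_force: 0.0
```

```bash
cat > w.py <<'E'
from h import *
import sys
np.set_printoptions(precision=4,suppress=True)
o=robot.get_obs(); print({k:np.round(o[k],4) for k in ('time','tool_pos','ee_rot','joint_positions','wrist_force','width','finger_force')}, 'yaw',np.degrees(o['ee_rot'][2]))
def wshot(n):
    im,d=robot.snapshot('wrist'); save(im,n); np.savez('wrist',im=im,d=d); return im,d
E
python3 -m handwheel '[[[0,0,0],[0,0,0],0],[[0,0,0],[0,0,0],0]]'
python3 - <<'E'
from w import *
im,d=wshot('w1')
for q in ('dish','lid'): 
    for b in robot.boxes_of(q,'wrist'): print(q,b)
E
```

```text
time: 3.3
tool_pos: [0.4731, -0.1508, 0.2301]
ee_rot: [-3.141, 0.001, -0.021]
wrist_force: [0.4, 0.3, 0.1]
width: 0.0938
finger_force: 0.0
{'time': np.float64(3.3), 'tool_pos': array([ 0.4731, -0.1508,  0.2301]), 'ee_rot': array([-3.1407,  0.001 , -0.0206]), 'joint_positions': array([-0.423 , -0.0314,  1.493 ,  0.0004,  1.6813,  1.1684]), 'wrist_force': array([0.3877, 0.2715, 0.0566]), 'width': np.float64(0.0938), 'finger_force': np.float64(0.0)} yaw -1.1784359007283256
dish {'bbox': [360.2, 277.5, 456.3, 343.0], 'p': 0.72}
dish {'bbox': [322.0, 116.7, 355.2, 180.7], 'p': 0.57}
lid {'bbox': [406.0, 123.6, 445.0, 167.9], 'p': 0.74}
```

View pics/w1.png

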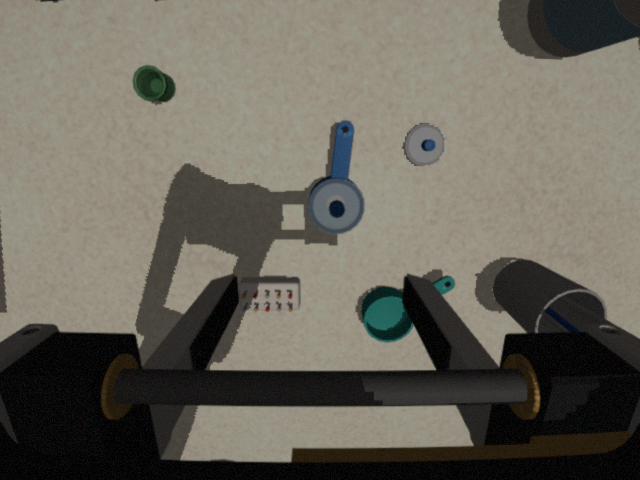

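The wrist view shows the dish rim centred at (336,205), the knob at (337,209) and the handle end at (345,128). I'll measure these next.

```bash
cat > meas.py <<'E'
from w import *
d=np.load('wrist.npz'); im=d['im']; 
hsv=cv2.cvtColor(im,cv2.COLOR_RGB2HSV)
m=cv2.inRange(hsv,(100,60,30),(125,255,255)); m[:110]=0; m[260:]=0; m[:,:290]=0; m[:,385:]=0
m[:, 385:]=0
hm=m.copy(); hm[175:]=0
ys,xs=np.nonzero(hm); H=world('wrist',np.c_[xs,ys],None,z=.026)[:,:2]
f=cv2.fitLine(H.astype(np.float32),cv2.DIST_L2,0,.01,.01).ravel(); print('handle',np.degrees(np.arctan(f[1]/f[0])),H.mean(0),H[:,0].max())
dep=d['d']; yy,xx=np.mgrid[100:270,280:400]
P=world('wrist',np.c_[xx.ravel(),yy.ravel()],dep[100:270,280:400].ravel())
for lo,hi in ((.023,.028),(.029,.037),(.043,.06)):
    s=(P[:,2]>lo)&(P[:,2]<hi); q=P[s]; 
    if len(q)>5: print(lo,len(q),q.mean(0),cv2.minEnclosingCircle(q[:,:2].astype(np.float32)))
E
python3 meas.py
```

```text
{'time': np.float64(3.45), 'tool_pos': array([ 0.4729, -0.1495,  0.2308]), 'ee_rot': array([-3.1415, -0.0003, -0.0186]), 'joint_positions': array([-0.4207, -0.0338,  1.4941,  0.0002,  1.6811,  1.1688]), 'wrist_force': array([-0.8792,  0.6577, -0.0303]), 'width': np.float64(0.0939), 'finger_force': np.float64(0.0)} yaw -1.0650841837899159
handle -7.684766 [ 0.5472 -0.1736] 0.5742999274540781
0.023 847 [ 0.5454 -0.1735  0.0269] ((0.5392575263977051, -0.161129891872406), 0.039927028119564056)
0.029 2344 [ 0.49   -0.1669  0.0342] ((0.5126227140426636, -0.1692829579114914), 0.053448569029569626)
0.043 206 [ 0.4896 -0.1668  0.0516] ((0.4889373481273651, -0.1669895201921463), 0.00798887200653553)
```

```bash
python3 -m handwheel '[[[0,0,-0.03],[0.15,-0.15,-0.2],0],[[0,0,-0.03],[0.18,-0.2,-0.5],0],[[0,0,0],[0,0,-0.6],0],[[0,0,0],[0,0,-0.6],0],[[0,0,0],[0,0,-0.5],0]]' | tail -1
python3 -m handwheel '[[[0,0,0],[0,0,-0.4],0],[[0,0,0],[0,0,-0.3],0],[[0,0,0],[0,0,0],0],[[0,0,0],[0,0,0],0]]'; python3 -c "from w import *"
```

```text
finger_force: 0.0
time: 4.35
tool_pos: [0.4898, -0.1673, 0.0761]
ee_rot: [3.141, -0.001, -0.113]
wrist_force: [-0.1, -0.5, 0.9]
width: 0.0941
finger_force: 0.0
{'time': np.float64(4.35), 'tool_pos': array([ 0.4898, -0.1673,  0.0761]), 'ee_rot': array([ 3.1415, -0.0005, -0.1134]), 'joint_positions': array([-0.4386,  0.0989,  1.6711,  0.0001,  1.371 ,  1.2455]), 'wrist_force': array([-0.1071, -0.4883,  0.8815]), 'width': np.float64(0.0941), 'finger_force': np.float64(0.0)} yaw -6.495008114730543
```

```bash
python3 -m handwheel '[[[0,0,0],[0,0,-0.15],0],[[0,0,0],[0,0,-0.15],0],[[0,0,0],[0,0,0],0.5],[[0,0,0],[0,0,0],0.6],[[0,0,0],[0,0,0],0.7]]'
python3 -m handwheel '[[[0,0,0],[0,0,0],0.8],[[0,0,0],[0,0,0],0.9],[[0,0,0],[0,0,0],1],[[0,0,0],[0,0,0],1],[[0,0,0],[0,0,0],1]]'
```

```text
time: 4.85
tool_pos: [0.4899, -0.1682, 0.0607]
ee_rot: [3.141, -0.0, -0.115]
wrist_force: [0.3, -0.5, 0.1]
width: 0.0734
finger_force: 0.0
time: 5.35
tool_pos: [0.4898, -0.168, 0.0606]
ee_rot: [3.141, -0.0, -0.115]
wrist_force: [-0.0, -0.7, -0.4]
width: 0.0337
finger_force: 0.0
```

```bash
python3 -m handwheel '[[[0,0,0],[0,0,0],1],[[0,0,0],[0,0,0],1],[[0,0,0],[0,0,0],1],[[0,0,0],[0,0,0],1],[[0,0,0],[0,0,0],1]]'
python3 -m handwheel '[[[0,0,0],[0,0,0.04],1],[[0,0,0],[0,0,0.1],1],[[0,0,0],[0,0,0.15],1],[[0,0,0],[0,0,0.2],1],[[0,0,0],[0,0,0.2],1]]'
```

```text
time: 5.85
tool_pos: [0.4897, -0.168, 0.0605]
ee_rot: [3.141, -0.0, -0.115]
wrist_force: [0.1, 0.1, 0.1]
width: 0.0152
finger_force: 30.0
time: 6.35
tool_pos: [0.49, -0.1681, 0.0963]
ee_rot: [3.141, -0.001, -0.115]
wrist_force: [0.1, 0.1, -0.4]
width: 0.0149
finger_force: 30.0
```

```bash
python3 -m handwheel '[[[0,0,0],[-0.04,0.1,0.1],1],[[0,0,0],[-0.08,0.3,0],1],[[0,0,0],[-0.1,0.45,0],1],[[0,0,0],[-0.1,0.5,0],1],[[0,0,0],[-0.12,0.5,0],1]]' |tail -1
python3 -m handwheel '[[[0,0,0],[-0.12,0.5,0],1],[[0,0,0],[-0.1,0.45,-0.1],1],[[0,0,0],[-0.1,0.3,-0.3],1],[[0,0,0],[-0.04,0.2,-0.4],1],[[0,0,0],[0,0.06,-0.3],1]]'
python3 -m handwheel '[[[0,0,0],[0,0,-0.1],1],[[0,0,0],[0,0,0],1],[[0,0,0],[0,0,0],1]]'
```

```text
finger_force: 30.0
time: 7.35
tool_pos: [0.4479, 0.0022, 0.0437]
ee_rot: [-3.141, 0.002, -0.113]
wrist_force: [0.5, 0.6, 0.1]
width: 0.0153
finger_force: 30.0
time: 7.65
tool_pos: [0.45, 0.0, 0.0406]
ee_rot: [3.142, -0.001, -0.115]
wrist_force: [0.7, -0.4, -0.4]
width: 0.0151
finger_force: 30.0
```

```bash
python3 -m handwheel '[[[0,0,0],[0,0,-0.06],1],[[0,0,0],[0,0,-0.05],1],[[0,0,0],[0,0,-0.02],1],[[0,0,0],[0,0,0],1],[[0,0,0],[0,0,0],1]]'
```

```text
time: 8.15
tool_pos: [0.4498, -0.0001, 0.0336]
ee_rot: [3.142, -0.0, -0.115]
wrist_force: [0.5, -0.6, -0.2]
width: 0.0154
finger_force: 30.0
```

```bash
python3 -m handwheel '[[[0,0,0],[0,0,-0.01],1],[[0,0,0],[0,0,0],1]]' | grep force
python3 -m handwheel '[[[0,0,0],[0,0,-0.01],1],[[0,0,0],[0,0,0],1]]' | egrep 'pos|force'
```

```text
wrist_force: [-1.8, -0.6, 3.1]
finger_force: 30.0
tool_pos: [0.4499, -0.0001, 0.0334]
wrist_force: [-3.0, -1.2, 6.0]
finger_force: 30.0
```

Contact. Release, rise, and go back over the dish for a look inside.

```bash
python3 -m handwheel '[[[0,0,0],[0,0,0],0.8],[[0,0,0],[0,0,0],0.6],[[0,0,0],[0,0,0],0.3],[[0,0,0],[0,0,0],0],[[0,0,0],[0,0,0],0]]' | egrep 'width|force'
python3 -m handwheel '[[[0,0,0],[0,0,0.2],0],[[0,0,0],[0,0,0.5],0],[[0,0,0],[0,0,0.8],0],[[0,0,0],[0,-0.1,0.8],0],[[0,0,0],[0.1,-0.4,0.8],0]]' | egrep 'width|force'
python3 -m handwheel '[[[0,0,0],[0.1,-0.5,0.6],0],[[0,0,0],[0.1,-0.6,0.3],0],[[0,0,0],[0.1,-0.6,0],0],[[0,0,0],[0,-0.5,0],0],[[0,0,0],[0,-0.3,0],0]]' | tail -1
python3 -m handwheel '[[[0,0,0],[0,0,0],0],[[0,0,0],[0,0,0],0],[[0,0,0],[0,0,0],0]]'
python3 - <<'E'
from w import *
im,d=wshot('w2')
E
python3 meas.py
```

```text
wrist_force: [0.1, -0.9, 0.1]
width: 0.0471
finger_force: 0.0
wrist_force: [0.6, 0.5, 0.2]
width: 0.0872
finger_force: 0.0
finger_force: 0.0
time: 10.35
tool_pos: [0.4697, -0.149, 0.2325]
ee_rot: [-3.141, 0.0, -0.114]
wrist_force: [-0.7, -0.9, 0.1]
width: 0.0941
finger_force: 0.0
{'time': np.float64(10.35), 'tool_pos': array([ 0.4697, -0.149 ,  0.2325]), 'ee_rot': array([-3.1411,  0.0001, -0.1137]), 'joint_positions': array([-0.4226, -0.0412,  1.4977,  0.0005,  1.6854,  1.262 ]), 'wrist_force': array([-0.7398, -0.904 ,  0.0553]), 'width': np.float64(0.0941), 'finger_force': np.float64(0.0)} yaw -6.5140136730339115
{'time': np.float64(10.4), 'tool_pos': array([ 0.4697, -0.1489,  0.2326]), 'ee_rot': array([-3.1413,  0.    , -0.1134]), 'joint_positions': array([-0.4223, -0.0412,  1.4976,  0.0003,  1.6853,  1.2619]), 'wrist_force': array([-0.0605, -0.0838, -0.0568]), 'width': np.float64(0.0941), 'finger_force': np.float64(0.0)} yaw -6.497099645313841
handle -7.955645 [ 0.5441 -0.1744] 0.574699753141855
0.023 1117 [ 0.5365 -0.1741  0.0261] ((0.5187618136405945, -0.17131537199020386), 0.05746861919760704)
0.029 476 [ 0.4891 -0.1687  0.0304] ((0.4885477125644684, -0.1682097315788269), 0.03006686642765999)
```

View pics/w2.png

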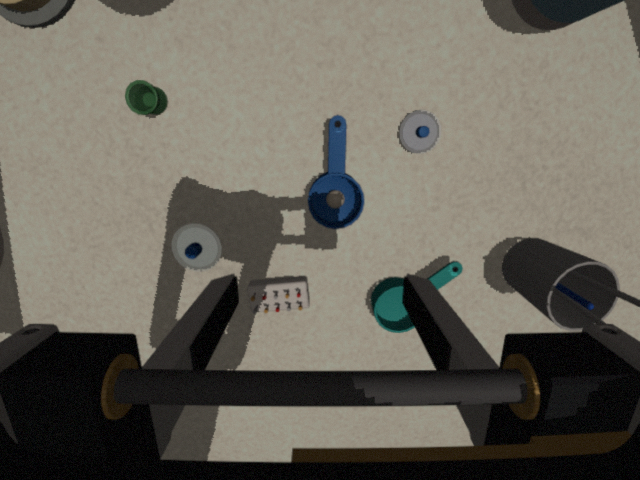

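The lid stands knob up on the bare counter at (197,246). The ball is centred in the open dish at (335,200), and nothing else has moved. Next I descend astride the dish.

```bash
python3 -m handwheel '[[[0,0,-0.005],[0.19,-0.19,-0.2],0],[[0,0,0],[0.2,-0.19,-0.5],0],[[0,0,0],[0,0,-0.6],0],[[0,0,0],[0,0,-0.6],0],[[0,0,0],[0,0,-0.6],0]]' | tail -1
python3 -m handwheel '[[[0,0,0],[0,0,-0.5],0],[[0,0,0],[0,0,-0.4],0],[[0,0,0],[0,0,-0.2],0],[[0,0,0],[0,0,0],0],[[0,0,0],[0,0,0],0]]'
python3 - <<'E'
from w import *
im,d=wshot('w3')
t=o['tool_pos']
ins=cv2.inRange(cv2.cvtColor(im,cv2.COLOR_RGB2HSV),(100,60,30),(125,255,255))
yy,xx=np.nonzero((d>0)&(ins>0)); P=world('wrist',np.c_[xx,yy],d[yy,xx]); s=(P[:,2]>.028)&(P[:,2]<.034)&(np.hypot(P[:,0]-t[0],P[:,1]-t[1])<.05)
q=P[s]; print(s.sum(),q.mean(0) if s.any() else '')
if s.sum()>3: print(cv2.minEnclosingCircle(q[:,:2].astype(np.float32)))
E
```

```text
finger_force: 0.0
time: 11.4
tool_pos: [0.4899, -0.1692, 0.053]
ee_rot: [3.141, -0.001, -0.123]
wrist_force: [0.1, -0.6, 0.3]
width: 0.094
finger_force: 0.0
{'time': np.float64(11.4), 'tool_pos': array([ 0.4899, -0.1692,  0.053 ]), 'ee_rot': array([ 3.1412, -0.0009, -0.1225]), 'joint_positions': array([-0.442 ,  0.1222,  1.6951, -0.0001,  1.3233,  1.2514]), 'wrist_force': array([ 0.0976, -0.5667,  0.3123]), 'width': np.float64(0.094), 'finger_force': np.float64(0.0)} yaw -7.020396067694618
1863 [ 0.4938 -0.1683  0.0306]
((0.5001094937324524, -0.16851039230823517), 0.03977365046739578)
```

```bash
python3 -m handwheel '[[[0,0,0],[-0.01,0.015,-0.2],0],[[0,0,0],[0,0,-0.18],0],[[0,0,0],[0,0,-0.07],0.1],[[0,0,0],[0,0,0],0.2],[[0,0,0],[0,0,0],0.28]]'
python3 -m handwheel '[[[0,0,0],[0,0,0],0.3],[[0,0,0],[0,0,0],0.31],[[0,0,0],[0,0,0],0.32],[[0,0,0],[0,0,0],0.33],[[0,0,0],[0,0,0],0.34]]'
python3 -m handwheel '[[[0,0,0],[0,0,0],0.345],[[0,0,0],[0,0,0],0.35],[[0,0,0],[0,0,0],0.355],[[0,0,0],[0,0,0],0.36],[[0,0,0],[0,0,0],0.365]]' | tail -3
```

```text
time: 11.95
tool_pos: [0.4887, -0.1683, 0.0299]
ee_rot: [3.142, 0.0, -0.123]
wrist_force: [-0.6, -0.1, 0.6]
width: 0.0733
finger_force: 0.0
time: 12.45
tool_pos: [0.4888, -0.1683, 0.0301]
ee_rot: [3.141, -0.0, -0.123]
wrist_force: [-0.2, 0.3, -0.3]
width: 0.0624
finger_force: 0.0
wrist_force: [0.3, 1.4, 0.7]
width: 0.0599
finger_force: 10.3
```

```bash
python3 -m handwheel '[[[0,0,0],[0,0,0],0.38],[[0,0,0],[0,0,0],0.42],[[0,0,0],[0,0,0],0.5],[[0,0,0],[0,0,0],0.7],[[0,0,0],[0,0,0],1]]'|tail -3
python3 -m handwheel '[[[0,0,0],[0,0,0.02],1],[[0,0,0],[0,0,0.05],1],[[0,0,0],[0,0,0.08],1],[[0,0,0],[0,0,0.11],1],[[0,0,0],[0,0,0.14],1]]'
python3 - <<'E'
from w import *
im,d=wshot('w4'); save(cv2.resize(im[150:450,160:520],None,fx=1.6,fy=1.6),'w4c')
E
```

```text
wrist_force: [-0.2, 1.2, 1.4]
width: 0.0596
finger_force: 30.0
time: 13.95
tool_pos: [0.4886, -0.1683, 0.0504]
ee_rot: [3.141, 0.0, -0.123]
wrist_force: [1.3, 0.4, -1.3]
width: 0.0599
finger_force: 30.0
{'time': np.float64(13.95), 'tool_pos': array([ 0.4886, -0.1683,  0.0504]), 'ee_rot': array([ 3.1415,  0.0004, -0.1228]), 'joint_positions': array([-0.4414,  0.1226,  1.7004, -0.0003,  1.3189,  1.2523]), 'wrist_force': array([ 1.2983,  0.4205, -1.3491]), 'width': np.float64(0.0599), 'finger_force': np.float64(29.9997)} yaw -7.036103017423071
```

View pics/w4c.png

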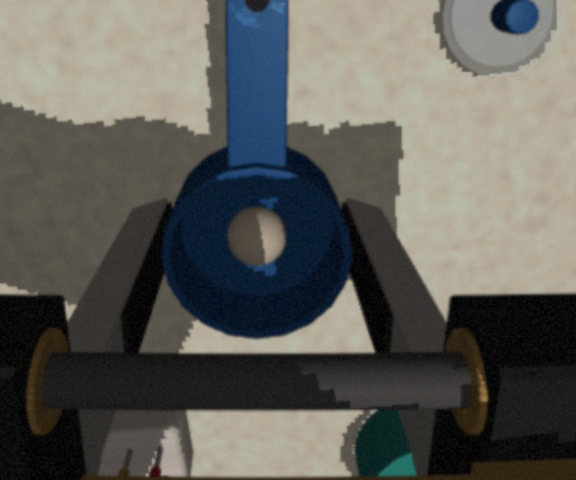

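The ball sits in the middle of the held dish at (256,236) in the crop, and the grip holds at 30 N. Lifting.

```bash
python3 -m handwheel '[[[0,0,0],[0,0,0.2],1],[[0,0,0],[0,0,0.25],1],[[0,0,0],[0,0,0.3],1],[[0,0,0],[0,0,0.3],1],[[0,0,0],[0,0,0.3],1]]' |tail -1
python3 -m handwheel '[[[0,0,0],[0,0,0.3],1],[[0,0,0],[0,0,0.3],1],[[0,0,0],[0,0,0.3],1],[[0,0,0],[0,0,0.3],1],[[0,0,0],[0,0,0.25],1]]' |tail -1
python3 -m handwheel '[[[0,0,0],[0,0,0.2],1],[[0,0,0],[0,0,0.15],1],[[0,0,0],[0,0,0.1],1],[[0,0,0],[0,0,0.06],1],[[0,0,0],[0,0,0.02],1]]'
cat > ball.py <<'E'
from w import *
im,d=robot.snapshot('wrist'); c=robot.calibration('wrist')
# expected pixel of dish_mid in the tool frame (0,0,0.016 ahead of TCP)
p=np.linalg.inv(np.array(c['hand_eye']))@np.array([0,0,.016,1]); e=cv2.projectPoints(p[None,:3],np.zeros(3),np.zeros(3),np.array(c['mtx']),np.array(c['D']))[0].ravel()
hsv=cv2.cvtColor(im,cv2.COLOR_RGB2HSV); m=cv2.inRange(hsv,(0,0,60),(180,80,255)); k=np.zeros_like(m); cv2.circle(k,tuple(int(v) for v in e),30,255,-1)
ys,xs=np.nonzero(m&k); print('dish_mid px',e,'ball px',xs.mean(),ys.mean(),len(xs),'mm/px',1000*p[2]/c['mtx'][0][0])
E
python3 ball.py
```

```text
finger_force: 30.0
finger_force: 30.0
time: 15.5
tool_pos: [0.4887, -0.1683, 0.2164]
ee_rot: [-3.142, 0.0, -0.123]
wrist_force: [1.3, 0.6, -2.0]
width: 0.0599
finger_force: 30.0
{'time': np.float64(15.5), 'tool_pos': array([ 0.4887, -0.1683,  0.2164]), 'ee_rot': array([-3.1416,  0.0003, -0.1228]), 'joint_positions': array([-0.4413,  0.0167,  1.4722, -0.0001,  1.653 ,  1.2523]), 'wrist_force': array([ 1.3407,  0.5892, -1.9786]), 'width': np.float64(0.0599), 'finger_force': np.float64(29.9996)} yaw -7.0337495507948065
dish_mid px [319.5679 297.2001] ball px 320.64186507936506 297.6984126984127 1008 mm/px 0.5443028639898162
```

Ball centred within 1 mm. Now the carry, with gentle ramps.

```bash
python3 -m handwheel '[[[0,0,0.01],[0,0.05,0],1],[[0,0,0.02],[0,0.1,0],1],[[0,0,0.03],[0,0.15,0],1],[[0,0,0.033],[0.01,0.2,0],1],[[0,0,0.033],[0.01,0.25,0],1]]' |head -3
python3 -m handwheel '[[[0,0,0.033],[0.01,0.3,0],1],[[0,0,0.033],[0.01,0.35,0],1],[[0,0,0.033],[0.01,0.4,0],1],[[0,0,0.033],[0.01,0.4,0],1],[[0,0,0.033],[0.01,0.4,0],1]]' |head -3
python3 -m handwheel '[[[0,0,0.033],[0.01,0.4,0],1],[[0,0,0.033],[0.01,0.4,0],1],[[0,0,0.033],[0.01,0.4,0],1],[[0,0,0.033],[0.01,0.4,0],1],[[0,0,0.033],[0.01,0.4,0],1]]' |head -3
python3 -m handwheel '[[[0,0,0.033],[0.01,0.4,0],1],[[0,0,0.033],[0.01,0.4,0],1],[[0,0,0.033],[0.01,0.4,0],1],[[0,0,0.033],[0.01,0.4,0],1],[[0,0,0.033],[0.01,0.4,0],1]]' |head -3
python3 -m handwheel '[[[0,0,0.033],[0.01,0.4,0],1],[[0,0,0.033],[0.01,0.4,0],1],[[0,0,0.033],[0.01,0.4,0],1],[[0,0,0.033],[0.01,0.35,0],1],[[0,0,0.033],[0.01,0.3,0],1]]' |head -3
python3 -m handwheel '[[[0,0,0.033],[0.01,0.25,0],1],[[0,0,0.033],[0.01,0.2,0],1],[[0,0,0.03],[0,0.15,0],1],[[0,0,0.02],[0,0.1,0],1],[[0,0,0.01],[0,0.05,0],1]]' |head -3
python3 -m handwheel '[[[0,0,0],[0,0,0],1],[[0,0,0],[0,0,0],1]]'
python3 ball.py
```

```text
time: 16.05
tool_pos: [0.4896, -0.1301, 0.2161]
ee_rot: [-3.141, 0.001, 0.078]
time: 16.55
tool_pos: [0.492, -0.0365, 0.2165]
ee_rot: [-3.141, -0.0, 0.339]
time: 17.05
tool_pos: [0.4943, 0.0635, 0.2165]
ee_rot: [-3.141, -0.0, 0.598]
time: 17.55
tool_pos: [0.4966, 0.1635, 0.2165]
ee_rot: [-3.141, -0.0, 0.858]
time: 18.05
tool_pos: [0.4993, 0.2559, 0.2164]
ee_rot: [-3.141, 0.0, 1.117]
time: 18.55
tool_pos: [0.5006, 0.2923, 0.2164]
ee_rot: [-3.142, 0.0, 1.312]
time: 18.75
tool_pos: [0.5007, 0.2915, 0.2165]
ee_rot: [3.141, 0.0, 1.309]
wrist_force: [-0.3, 0.1, -1.3]
width: 0.0601
finger_force: 30.0
{'time': np.float64(18.75), 'tool_pos': array([0.5007, 0.2915, 0.2165]), 'ee_rot': array([3.1415, 0.0003, 1.3095]), 'joint_positions': array([ 0.4295,  0.1559,  1.3223, -0.0003,  1.6635,  0.6908]), 'wrist_force': array([-0.3366,  0.0628, -1.2638]), 'width': np.float64(0.0601), 'finger_force': np.float64(29.9995)} yaw 75.02775301550145
dish_mid px [318.3177 295.4612] ball px 320.0186567164179 296.7985074626866 1072 mm/px 0.5432798460161103
```

Run:
```python
from w import *
im,d=robot.snapshot('top'); save(im,'top2'); save(cv2.resize(im[180:380,0:270],None,fx=2.9,fy=2.9),'top2c')
s,_=robot.snapshot('side'); save(s,'side2')
for c in ('top','side'):
    z=np.load(c+'.npz'); dep=z['d']; yy,xx=np.nonzero(dep>0); P=world(c,np.c_[xx,yy],dep[yy,xx])
    k=(P[:,2]>.088)&(P[:,2]<.115)&(abs(P[:,0]-.5)<.2)&(abs(P[:,1]-.312)<.19)
    m=np.zeros(dep.shape,np.uint8); m[yy[k],xx[k]]=255
    m=cv2.morphologyEx(m,cv2.MORPH_OPEN,np.ones((7,7) if c=='top' else (5,5)))
    cs=max(cv2.findContours(m,cv2.RETR_EXTERNAL,cv2.CHAIN_APPROX_NONE)[0],key=cv2.contourArea).reshape(-1,2)
    print(c,cv2.minAreaRect(world(c,cs,None,z=.106)[:,:2].astype(np.float32)))
hsv=cv2.cvtColor(im,cv2.COLOR_RGB2HSV); m=cv2.inRange(hsv,(104,120,40),(125,255,255)); yy,xx=np.nonzero(m&(d>0)); P=world('top',np.c_[xx,yy],d[yy,xx])
k=(P[:,2]>.19)&(P[:,2]<.235)&(abs(P[:,0]-.5)<.12)&(P[:,1]>.33)&(P[:,1]<.42); q=P[k]
f=cv2.fitLine(q[:,:2].astype(np.float32),cv2.DIST_L2,0,.01,.01).ravel(); print(k.sum(),q.mean(0),np.degrees(np.arctan2(f[1],f[0])),np.unique(xx[k])[[0,-1]])
t=o['tool_pos']; v=q.mean(0)-t; print('dir from tcp',np.degrees(np.arctan2(v[1],v[0])))
```

```text
{'time': np.float64(18.8), 'tool_pos': array([0.5008, 0.2914, 0.2165]), 'ee_rot': array([3.1414, 0.0002, 1.3093]), 'joint_positions': array([ 0.4294,  0.1558,  1.3223, -0.0003,  1.6635,  0.6908]), 'wrist_force': array([-0.4148, -0.104 , -2.2115]), 'width': np.float64(0.0594), 'finger_force': np.float64(29.9997)} yaw 75.01996092580873
top ((0.5035065412521362, 0.32595929503440857), (0.23911169171333313, 0.26124948263168335), 77.34909057617188)
side ((0.5041056871414185, 0.3153994083404541), (0.26065951585769653, 0.24862073361873627), 74.53487396240234)Traceback (most recent call last):
  File "<stdin>", line 13, in <module>
cv2.error: OpenCV(4.12.0) /io/opencv/modules/imgproc/src/linefit.cpp:50: error: (-215:Assertion failed) count > 0 in function 'fitLine2D_wods'
```

View pics/top2c.png

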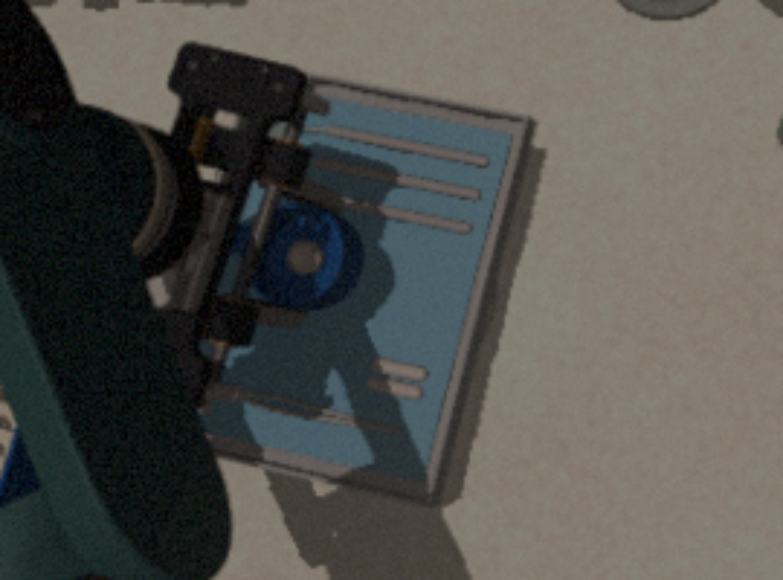

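Run:
```python
from w import *
z=np.load('top.npz'); im=z['im']; c=robot.calibration('top'); K=np.array(c['mtx']); D=np.array(c['D']); Ti=np.linalg.inv(np.array(c['extrinsics']))
a=np.radians(77.3); R=np.array([[np.cos(a),-np.sin(a)],[np.sin(a),np.cos(a)]]); C=np.array([.5,.31])
n=300; g=(np.arange(2*n)-n)/n*.18   # 0.6mm px
X,Y=np.meshgrid(g,g[::-1]) # tray x right, tray y up
W=np.c_[np.c_[X.ravel(),Y.ravel()]@R.T+C,np.full(X.size,.108)]
uv=cv2.projectPoints(W,cv2.Rodrigues(Ti[:3,:3])[0],Ti[:3,3],K,D)[0].reshape(2*n,2*n,2).astype(np.float32)
r=cv2.remap(im,uv,None,cv2.INTER_LINEAR)
for v in range(-160,161,20):
    p=int(n+v/.6)
    cv2.line(r,(p,590),(p,600),(255,0,0) if v%100==0 else (255,255,0),2); cv2.line(r,(0,p),(10,p),(255,0,0) if v%100==0 else (255,255,0),2)
cv2.rectangle(r,(int(n-100/.6),int(n-130/.6)),(int(n+100/.6),int(n+130/.6)),(255,0,255),1)
save(r,'rect')
s,_=robot.snapshot('side'); save(cv2.resize(s[80:240,180:400],None,fx=3.6,fy=3.6),'side2c')
```

```text
{'time': np.float64(18.9), 'tool_pos': array([0.5008, 0.2914, 0.2166]), 'ee_rot': array([3.1414, 0.    , 1.3092]), 'joint_positions': array([ 0.4292,  0.1557,  1.3223, -0.0002,  1.6634,  0.6908]), 'wrist_force': array([ 0.3694,  0.1775, -1.7932]), 'width': np.float64(0.0595), 'finger_force': np.float64(29.9996)} yaw 75.01435299657238
```

View pics/rect.png

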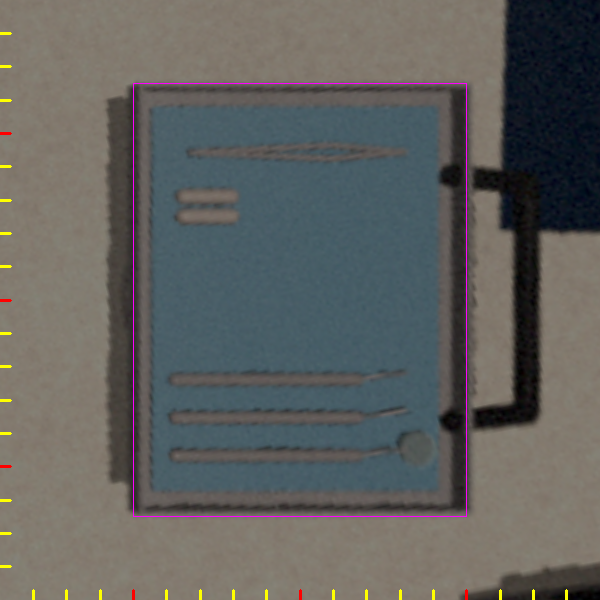

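View pics/side2c.png

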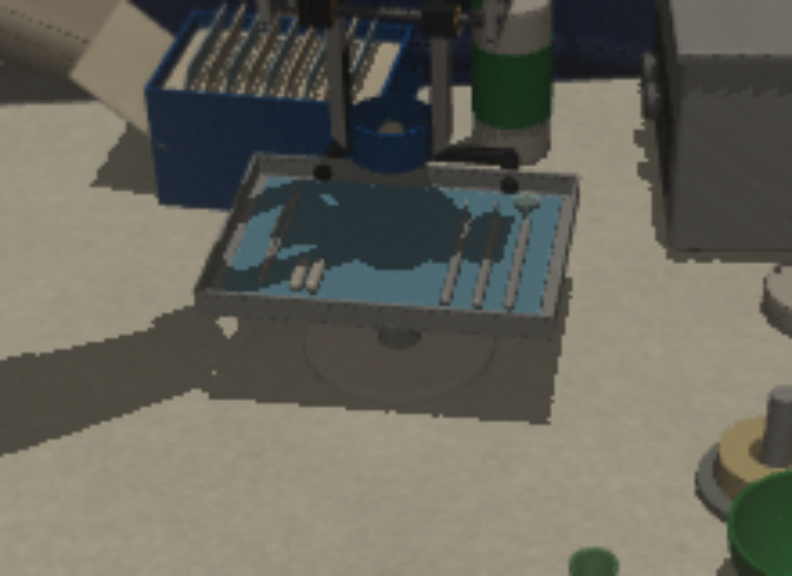

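The overlay fits the tray outline (edges at 133, 467, 84 and 516 px), so its centre is (0.500, 0.310) with yaw 77.3°. In the side view the dish is level above the tray, with the ball visible inside. Small correction next.

```bash
python3 -m handwheel '[[[0,0,0.003],[0,0.03,0],1],[[0,0,0.005],[0,0.07,0],1],[[0,0,0.005],[0,0.09,0],1],[[0,0,0.005],[0,0.09,0],1],[[0,0,0.005],[0,0.06,0],1]]' |head -3
python3 -m handwheel '[[[0,0,0.003],[0,0.03,0],1],[[0,0,0],[0,0,0],1],[[0,0,0],[0,0,0],1],[[0,0,0],[0,0,0],1],[[0,0,0],[0,0,0],1]]'
python3 ball.py
python3 - <<'E'
from w import *
im,d=wshot('w5'); save(im,'w5')
hsv=cv2.cvtColor(im,cv2.COLOR_RGB2HSV); m=cv2.inRange(hsv,(104,120,40),(125,255,255)); yy,xx=np.nonzero(m&(d>0)); P=world('wrist',np.c_[xx,yy],d[yy,xx])
t=o['tool_pos']; h=np.hypot(P[:,0]-t[0],P[:,1]-t[1]); k=(P[:,2]>.19)&(P[:,2]<.235)&(h>.04)&(h<.1); q=P[k]
f=cv2.fitLine(q[:,:2].astype(np.float32),cv2.DIST_L2,0,.01,.01).ravel(); v=q.mean(0)-t; print('handle',k.sum(),q.mean(0),np.degrees(np.arctan(f[1]/f[0])),'from tcp',np.degrees(np.arctan2(v[1],v[0])))
E
```

```text
time: 19.45
tool_pos: [0.5007, 0.3093, 0.2164]
ee_rot: [-3.142, -0.0, 1.347]
time: 19.95
tool_pos: [0.5007, 0.3101, 0.2165]
ee_rot: [3.142, 0.0, 1.35]
wrist_force: [0.2, 0.2, -1.9]
width: 0.0598
finger_force: 30.0
{'time': np.float64(19.95), 'tool_pos': array([0.5007, 0.3101, 0.2165]), 'ee_rot': array([3.1415, 0.    , 1.3505]), 'joint_positions': array([ 0.4583,  0.1771,  1.2979, -0.0001,  1.6666,  0.6786]), 'wrist_force': array([ 0.2105,  0.18  , -1.8578]), 'width': np.float64(0.0598), 'finger_force': np.float64(29.9997)} yaw 77.37791192369856
dish_mid px [318.3298 295.3978] ball px 319.97297297297297 296.73345759552654 1073 mm/px 0.5432410013607664
{'time': np.float64(20.0), 'tool_pos': array([0.5007, 0.3101, 0.2165]), 'ee_rot': array([ 3.1415, -0.    ,  1.3505]), 'joint_positions': array([ 0.4583,  0.1771,  1.2979, -0.0001,  1.6665,  0.6786]), 'wrist_force': array([-0.4004, -0.0746, -1.6679]), 'width': np.float64(0.0597), 'finger_force': np.float64(29.9997)} yaw 77.3772902163842
handle 3497 [0.5153 0.3703 0.2128] 77.513504 from tcp 76.42425321752982
```

View pics/w5.png

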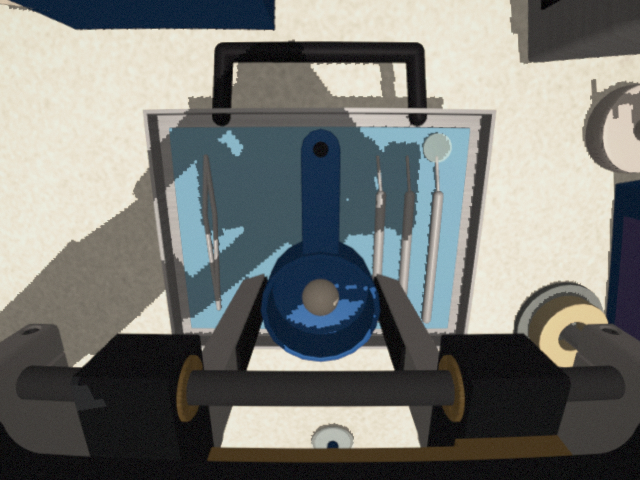

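The handle (321,148) points straight at the middle of the grab bar, and the ball (320,297) is centred. The dish is level 91 mm above the tray floor. Handing in.

```bash
python3 -c "
from bench import robot
print(robot.close_job())"
```

```text
the job is handed in; nothing more can be done
None
```

Job handed in at about 20 s: the lid stands knob up on the bare counter clear of where the dish was, and the dish is held level about 90 mm above the tray's middle, handle over the grab bar and ball centred.

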